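Store the thermometer case short of the pinch in the slot rack

TASK

Put the thermometer case away in the wide compartment of the slot rack, whose warped walls pinch somewhere along its length: lift the case out of its cradle, set it down and let go of it on the open apron in line with the wide compartment, then take it by its two ends and slide it in until you feel it bind, without forcing it. Then draw it back about a finger's width (15 mm) so that it sits free in the compartment, and let go. Leave the other things where they are.

Things in the scene. Friction and masses are not known exactly. Their poses are not given: they have to be found in the camera images.
- case: Thermometer case: a closed rectangular plastic box, 62 mm long (its x), 46 mm wide (its y), 36 mm high, about 120 g, with a dark seam round it and a small plate on its lid. The origin is the centre of its underside, z up. It starts upright in the cradle, its x along the cradle's x. Its two ends are alike and so are its two sides.
- cradle: Fixed wooden cradle in which the case starts: origin under its centre on the table, base 84 mm long (x) by 46 mm wide (y), floor 8 mm above the table; at each x end an upright cheek 8 mm thick, 46 mm wide, reaching 48 mm above the table. The cheeks leave only 3 mm at each end of the case, so the case can be taken only across its 46 mm width; the long sides are open.
- rack: Fixed white plastic slot rack lying flat, four parallel compartments running along its +y. Origin: on the table under the mouth of the widest one, on its centre line. Floor plate 6 mm thick, x -31 to 160, y -100 to 215 mm. Walls 5 mm thick, 38 mm high above the floor, y 0 to 215 mm, far end closed. The three narrow compartments (38 mm) lie at larger x and hold other things.
- apron (a point): Middle of the flat open apron before the wide compartment, on its centre line, on top of the floor plate (6 mm above the table), 55 mm before the mouth; axes as the rack. The apron has no walls from 100 to 12 mm before the mouth.
- mouth (a point): Mouth of the wide compartment, on its centre line and floor; axes as the rack, so +y is the way in. 52 mm between its walls, 3 mm to spare each side of the case; the mouth flares outward over the 11 mm before this point. The walls are as high as the case, so inside, the case can be held only by its ends (62 mm, fingers closing along y).
- slot_end (a point): Closed far end of the wide compartment, floor level, 210 mm past the mouth. On the way both walls bulge inward alike in 15 degree ramps, to a gap of 42 mm. Where differs each time and must be felt or seen: the case binds with its centre somewhere from 55 to 120 mm past the mouth. Sliding takes about 1 N; at the tight spot the push rises past 6 N within a few mm.
- bottle: Amber glass bottle, 64 mm across, 170 mm tall, standing; origin under its centre. Leave alone.
- mug: Cream ceramic mug, 80 mm across, 90 mm tall, handle at its +y; origin under its centre. Leave alone.
- spoon: Steel spoon 138 mm long lying in the narrow compartment beside the wide one. Leave alone.
- comb: Wooden comb 140 mm long lying flat in a narrow compartment. Leave alone.
- pillbox: Small grey box 90 x 26 x 20 mm lying in the outermost narrow compartment. Leave alone.
- glasses_case: Rounded glasses case 160 x 60 x 38 mm lying on the table beyond the closed end of the rack. Leave alone.
- jar: Low white jar, 60 mm across, 50 mm tall, standing beyond the closed end of the rack. Leave alone.
Things that resemble listed ones, but are neither listed nor needed, are in the scene too. What is shaped like the case but orange is not meant.

How it is judged:
On the way, in this order (a step that is already met when the one before it is completed fails the run):
1. the case stands on the open apron, in line with the wide compartment, and has been let go (y of case in the frame of rack between -0.085 and -0.035 m and x of case in the frame of rack between -0.015 and 0.015 m and z of case in the frame of rack between 0.002 and 0.01 m and angle between the x axis of case and the y axis of rack, either way round below 0.2 rad and angle between case's own z axis and vertical below 0.1 rad and contact force between case and the fingers below 0.1 N and linear speed of case below 0.01 m/s), for 0.2 s.
2. the case, lying in the wide compartment, has been slid up to the tight spot and binds there (pressed on a bulge with over 2 N) (x of case in the frame of rack between -0.006 and 0.006 m and z of case in the frame of rack between 0.002 and 0.01 m and angle between the x axis of case and the y axis of rack, either way round below 0.12 rad and angle between case's own z axis and vertical below 0.1 rad and (contact force between case and pinch_c0 above 2 N or contact force between case and pinch_c1 above 2 N)), for 0.05 s.
At the end, for the whole second after the job is handed in: The case sits flat on the floor of the wide compartment, in line with it, 5 to 32 mm back from where it binds, touching neither bulge, released and at rest (x of case in the frame of rack between -0.006 and 0.006 m and z of case in the frame of rack between 0.002 and 0.01 m and angle between the x axis of case and the y axis of rack, either way round below 0.12 rad and angle between case's own z axis and vertical below 0.1 rad and contact force between case and the fingers below 0.1 N and linear speed of case below 0.01 m/s and (x of pinch_c0 in the frame of case between 0.034947 and 0.061947 m or x of pinch_c0 in the frame of case between -0.061947 and -0.034947 m) and contact force between case and pinch_c0 below 0.3 N and contact force between case and pinch_c1 below 0.3 N).
It fails at once if the case is forced into the tight spot (over 40 N on a bulge) (contact force between case and pinch_c0 above 40 N or contact force between case and pinch_c1 above 40 N).
It fails at once if another thing is moved by more than 25 mm (distance of any of bottle, mug, spoon, comb, pillbox, glasses_case, jar from where it was at the start of the episode above 0.025 m).
It also fails if it takes over 58 s, if anything falls off the work surface, if the arm or the gripper's body presses on something with over 40 N, if the wrist force passes 120 N, or if a joint passes its speed limit or range.

ROBOT

A 6-joint arm with a two-finger parallel gripper is mounted at the origin on the work surface. World frame = base frame: x ahead of the robot, y to its left, z up, the work surface at z = 0. Lengths are in m, angles in rad, forces in N, time in s.
With the tool pointing down it reaches from about 0.275 to 0.825 m from the base axis. Payload 5.2 kg.
Tool frame: the origin (TCP) lies on the centre line of the jaws, within the pads' length; the fingertips stand 11 mm ahead of it and the grasp point (between the pads) lies 8 mm behind it; z points along the fingers, y is the direction in which the jaws open and shut (so a half turn about z gives the same grasp; the last joint's range is limited). The gripper opens to 93 mm and grips with 3 to 60 N. Pads are 15 mm wide; open, the fingers measure 128 mm over their backs; the gripper's body (75 mm by 188 mm) begins 65 mm behind the grasp point.
Start: joints at [0.899, 0.259, 1.535, -0, 1.348, -0.203], TCP at [0.248, 0.491, 0.23] pointing down, gripper open.
Joint ranges: [-3.14, 3.14], [-0.91, 2.08], [0.19, 2.58], [-1.22, 4.36], [0.22, 2.71], [-3.12, 3.12]. Speed limits (rad/s): [2.57, 2.57, 3.14, 3.14, 3.14, 3.14].

INTERFACE

Orientations are given as [roll, pitch, yaw] about the fixed x, y, z axes, in that order (R = Rz(yaw) Ry(pitch) Rx(roll)).
In Python, from workcell import readout, optics, workorder, spotter gives the robot as it stands.
- The arm moves only by the shell command python3 -m handwheel 'ROWS' [FORCE]. ROWS is text: rows parted by semicolons, each of 7 numbers parted by spaces: the opening, from 0 (shut) to 1 (fully open), then the shift along the tool's x, y, z in m, then the turn, a rotation vector about the tool's x, y, z in rad. A call has 1 to 20 rows; each row is the pose to reach, as a shift and turn from the pose commanded when the call began, along the tool's axes at that moment; what a row does not reach only later rows make up. A row lasts 1/10 s, in which the tool goes at most 50 mm and 8.59 degrees, less where a joint would pass 70% of its speed; a pose out of reach is approached as far as the arm can. A call with a gripper value outside its range is refused whole. The fingers move at their own pace and stop on an object; FORCE is the grip in N (left out, the last holds). Time passes only in rows, so rows that repeat a pose let the fingers close. It gives the time, the measured TCP pose, the force and the opening at its end, in the units of the state.
- readout.sense(): the state, without advancing time (a new reading comes with each control period).
- optics.snapshot(name): name is "scene" or "top" or "wrist"; returns the picture (400x640x3 uint8, red, green, blue); there is no depth.
- optics.calibration(name): a dict with "intrinsics" (3x3 intrinsics, pixels), "k1" (the pictures are not rectified: a ray, as slopes to the right and down, at radius r is drawn at 1 + k1 r^2 times it, then the intrinsics apply), "extrinsics" (4x4, takes a point from world to camera coordinates). Camera axes: x right, y down, z forward; pixel columns grow to the right and rows downward; lengths in m; the calibration is good to about 2 mm. A picture is of the moment at which its call begins: read the wrist's pose just before it. calibration takes no time and is no camera call; for the wrist camera it gives the pose at the moment of the call.
- workorder.job_done(): hands the job in, once; it reports no verdict.
Trained networks look in the newest picture that a camera, given by its name, has taken for a name from the list of things; names that differ only in an ending like _2 or _b are one class to them, and where a whole thing is asked for, a point or a joint stands for the part that bears it (a point fixed in the world has none). Each returns a list of dicts, best first, with "confidence" (0 to 1); they miss things now and then, are a little off and sometimes report something else, mostly with a low value. They report only what shows in the picture. A call takes as long as a camera call. They do not tell look-alikes from the thing itself.
- spotter.spot_in(camera, query): "point" ([column, row] in pixels, amid what is visible of it).
The state is a dict: "t": time; "joints": joint angles; "qd": joint speeds; "joint_efforts": joint torques, N m; "ee_pos": TCP position; "orientation": TCP orientation; "ft_force": force on the tool from outside, world axes, zero at the start; "wrist_torque": the same for the moment, N m; "finger_gap": finger opening in m.
Only numpy, scipy, OpenCV 4.12 (cv2) and the standard library are available. Lean on these libraries where they do the work, as an engineer would, in place of code of your own. Each camera call takes 0.05 s, during which the arm holds its last target. There are 200 camera calls.

## Working session

There is one attempt and no reset: what is moved stays moved. The work goes in short steps, Python scripts to look and compute and a shell command to move; the robot and the scene stay as the last step left them, time stands still between calls to the robot, and variables do not carry over. Pictures are saved under pics/ and viewed, about 8 in all and at most 12, crops included, and the job is handed in when it is done.

```bash
ls; mkdir -p pics; python3 - <<'E'
from workcell import readout, optics, spotter
import cv2, numpy as np
print(readout.sense())
for n in ("scene","top"):
    im=optics.snapshot(n); cv2.imwrite(f"pics/{n}0.png",im[:,:,::-1])
    c=optics.calibration(n); print(n,np.round(c["intrinsics"],1).tolist(),c["k1"],np.round(c["extrinsics"],3).tolist())
    for q in ("case","cradle","rack"):
        print(q,[(np.round(d["point"]).tolist(),round(d["confidence"],2)) for d in spotter.spot_in(n,q)])
E
```

```text
pics
{'t': 0.0, 'joints': array([ 8.99169454e-01,  2.59327640e-01,  1.53610575e+00, -1.68168522e-05,
        1.34801591e+00, -2.02757251e-01]), 'qd': array([ 0.00129525,  0.00024101, -0.0002326 , -0.00137119,  0.00021291,
        0.00072356]), 'joint_efforts': array([-2.11880586e-03, -4.37310612e+01, -2.83991933e+01,  7.15815648e-02,
        4.16736631e-02, -5.86591273e-05]), 'ee_pos': array([0.2481482 , 0.4902243 , 0.22881688]), 'orientation': array([-3.13977074e+00, -3.57815749e-04,  2.67272644e+00]), 'ft_force': array([-0.34092393,  0.06040262,  0.1500196 ]), 'wrist_torque': array([0.00664772, 0.01879813, 0.04660213]), 'finger_gap': 0.09295932190588332}
scene [[400.3, 0.0, 322.5], [0.0, 400.3, 200.7], [0.0, 0.0, 1.0]] -0.056444760963871694 [[0.571, 0.821, 0.009, -0.324], [0.674, -0.462, -0.576, -0.359], [-0.469, 0.335, -0.818, 1.374], [0.0, 0.0, 0.0, 1.0]]
case [([256.0, 237.0], 0.83), ([208.0, 214.0], 0.78), ([169.0, 285.0], 0.74), ([440.0, 148.0], 0.74), ([212.0, 250.0], 0.63)]
cradle [([198.0, 258.0], 0.69)]
rack [([362.0, 203.0], 0.71), ([379.0, 200.0], 0.27)]
top [[446.3, 0.0, 321.9], [0.0, 446.3, 202.1], [0.0, 0.0, 1.0]] -0.09447830721268034 [[-0.026, -1.0, 0.008, 0.009], [-0.993, 0.025, -0.112, 0.605], [0.112, -0.011, -0.994, 1.03], [0.0, 0.0, 0.0, 1.0]]
case [([498.0, 222.0], 0.92), ([400.0, 223.0], 0.87), ([455.0, 233.0], 0.86), ([436.0, 285.0], 0.69)]
cradle [([438.0, 234.0], 0.64)]
rack [([277.0, 202.0], 0.61)]
```

View pics/top0.png

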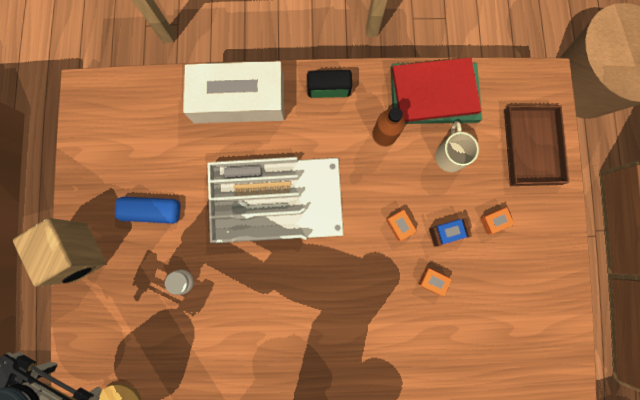

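View pics/scene0.png

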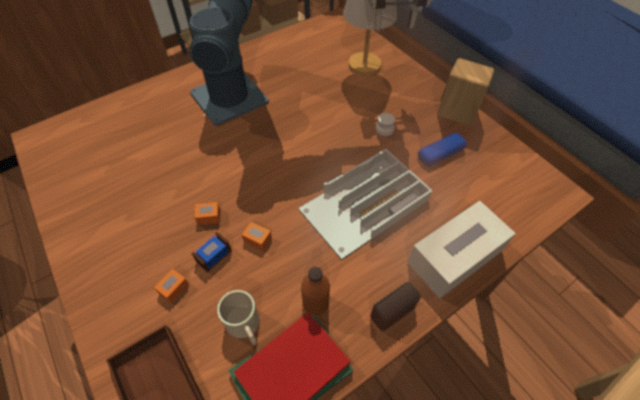

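The top view shows the blue case in its dark cradle at (451,231), which is (211,251) in the scene view. The look-alikes are the orange boxes at top (400,223), (498,220) and (436,281). Another blue thing, the rounded glasses case, is at (147,210). I choose the blue box in the cradle. The rack's wide compartment is its lower one, with the mouth to the right.

```bash
cat > h.py <<'E'
import numpy as np, cv2
from workcell import readout, optics, spotter
from scipy.spatial.transform import Rotation as R
def ray(c,p):
    u=np.linalg.solve(c["intrinsics"],[p[0],p[1],1.])[:2]; s=u.copy()
    for _ in range(20): s=u/(1+c["k1"]*(s@s))
    E=np.array(c["extrinsics"]); return -E[:3,:3].T@E[:3,3], E[:3,:3].T@np.r_[s,1]
def plane(c,p,z):
    o,d=ray(c,p); return o+d*(z-o[2])/d[2]
def proj(c,P):
    E=np.array(c["extrinsics"]); q=E[:3,:3]@np.asarray(P)+E[:3,3]; s=q[:2]/q[2]
    s=s*(1+c["k1"]*(s@s)); return (c["intrinsics"]@np.r_[s,1])[:2]
def tri(rays):
    A=np.zeros((3,3));b=np.zeros(3)
    for o,d in rays:
        d=d/np.linalg.norm(d);M=np.eye(3)-np.outer(d,d);A+=M;b+=M@o
    x=np.linalg.solve(A,b); return x,[np.linalg.norm(np.cross(x-o,d/np.linalg.norm(d))) for o,d in rays]
E
python3 - <<'E'
from h import *
ct,cs=[optics.calibration(n) for n in("top","scene")]
im=cv2.imread("pics/top0.png"); s=cv2.imread("pics/scene0.png")
a=cv2.resize(im[150:255,200:480],None,fx=2.8,fy=2.8,interpolation=cv2.INTER_CUBIC)
cv2.imwrite("pics/crop1.png",a)
x,r=tri([ray(ct,(451,230.5)),ray(cs,(211,249))]); print("case plate",x,r)
for p in [(341,158),(343,237),(208,163),(211,242),(400,223),(498,220),(436,281)]: print(p,plane(ct,p,0.006 if p[0]<350 else .036)[:2].round(4))
E
```

```text
case plate [ 0.52877765 -0.31178043  0.03830114] [np.float64(0.0002380181397322541), np.float64(0.00023801813973219573)]
(341, 158) [ 0.7168 -0.057 ]
(343, 237) [ 0.5216 -0.0558]
(208, 163) [0.713  0.2733]
(211, 242) [0.5174 0.2655]
(400, 223) [ 0.5501 -0.1907]
(498, 220) [ 0.5505 -0.4299]
(436, 281) [ 0.4108 -0.2705]
```

View pics/crop1.png

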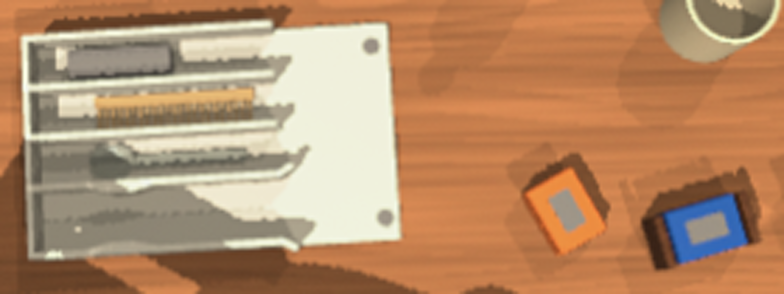

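The crop shows the blue box with its grey plate between two dark cheeks, at crop (708,228), so the choice is confirmed. The orange box beside it is a decoy. The wide compartment is the bottom one, with its mouth near crop x≈290.

```bash
cat >> h.py <<'E'
def delta(pos,yaw,cmd=None):
    """tool shift/turn to a downward pose, yaw = world yaw of tool"""
    s=readout.sense(); p=s["ee_pos"]; r0=R.from_euler("xyz",s["orientation"])
    r1=R.from_euler("xyz",[np.pi,0,yaw])
    print("from",p.round(4),s["orientation"].round(4),"shift",r0.inv().apply(np.array(pos)-p).round(4),"turn",(r0.inv()*r1).as_rotvec().round(4), "|d|",np.linalg.norm(np.array(pos)-p).round(3))
E
python3 - <<'E'
from h import *
c=optics.calibration("wrist"); s=readout.sense(); r=R.from_euler("xyz",s["orientation"])
E=c["extrinsics"]; print("cam in tool",r.inv().apply(-E[:3,:3].T@E[:3,3]-s["ee_pos"]).round(3),(E[:3,:3]@r.as_matrix()).round(2).tolist(),c["intrinsics"][0].round(0))
delta((.47,.0,.33),np.pi)
delta((.5,-.28,.22),np.radians(102))
E
```

```text
cam in tool [ 0.078  0.001 -0.154] [[0.0, 1.0, 0.0], [-0.96, 0.0, -0.28], [-0.28, -0.0, 0.96]] [286.   0. 319.]
from [0.2484 0.4906 0.2295] [-3.1414e+00 -1.0000e-04  2.6728e+00] shift [-0.4193 -0.3376 -0.1004] turn [-2.000e-04 -2.000e-04 -4.688e-01] |d| 0.548
from [0.2484 0.4906 0.2295] [-3.1414e+00 -1.0000e-04  2.6728e+00] shift [-0.5726 -0.5738  0.0096] turn [-3.000e-04  0.000e+00  8.926e-01] |d| 0.811
```

```bash
python3 -m handwheel '1 -0.478 -0.4535 -0.02 0 0 -0.469;1 -0.478 -0.4535 -0.02 0 0 -0.469;1 -0.478 -0.4535 -0.02 0 0 -0.469;1 -0.478 -0.4535 -0.02 0 0 -0.469;1 -0.478 -0.4535 -0.02 0 0 -0.469;1 -0.478 -0.4535 -0.02 0 0 -0.469;1 -0.478 -0.4535 -0.02 0 0 -0.469;1 -0.478 -0.4535 -0.02 0 0 -0.469;1 -0.478 -0.4535 -0.02 0 0 -0.469;1 -0.478 -0.4535 -0.02 0 0 -0.469;1 -0.478 -0.4535 -0.02 0 0 -0.469;1 -0.478 -0.4535 -0.02 0 0 -0.469;1 -0.478 -0.4535 -0.02 0 0 -0.469;1 -0.478 -0.4535 -0.02 0 0 -0.469;1 -0.478 -0.4535 -0.02 0 0 -0.469;1 -0.478 -0.4535 -0.02 0 0 -0.469;1 -0.478 -0.4535 -0.02 0 0 -0.469'
python3 - <<'E'
from h import *
import pickle
c=optics.calibration("wrist"); im=optics.snapshot("wrist")[:,:,::-1]
pickle.dump(c,open("c1.pkl","wb")); cv2.imwrite("pics/w1.png",im)
print([(d["point"],d["confidence"]) for d in spotter.spot_in("wrist","case")])
E
```

```text
t: 2.1
ee_pos: [0.4695, -0.1286, 0.2496]
orientation: [3.141, -0.0, -3.14]
ft_force: [-0.9, 0.2, -1.0]
finger_gap: 0.0929
[([107.5, 238.0], 0.98), ([210.8, 131.9], 0.75), ([275.4, 233.6], 0.73), ([181.1, 220.2], 0.69)]
```

View pics/w1.png

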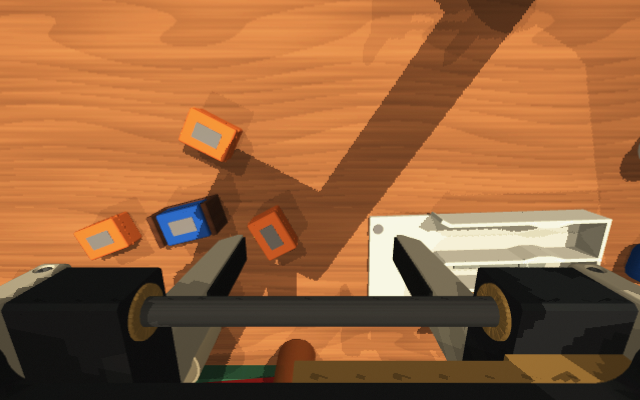

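The wrist view has the case at (181,226) between the decoys, and the rack at (370-612, 210-300) with its wide compartment nearest the top. The apron corner is at (369,216).

```bash
python3 - <<'E'
import cv2,numpy as np
im=cv2.imread("pics/w1.png")
a=cv2.resize(im[200:300,360:620],None,fx=3,fy=3,interpolation=cv2.INTER_CUBIC)
b=cv2.resize(im[185:260,140:240],None,fx=4,fy=4,interpolation=cv2.INTER_CUBIC)
o=np.zeros((600,780,3),np.uint8); o[:300,:780]=a; o[300:,:400]=b
cv2.imwrite("pics/crop2.png",o)
E
```

```text
(no output)
```

View pics/crop2.png

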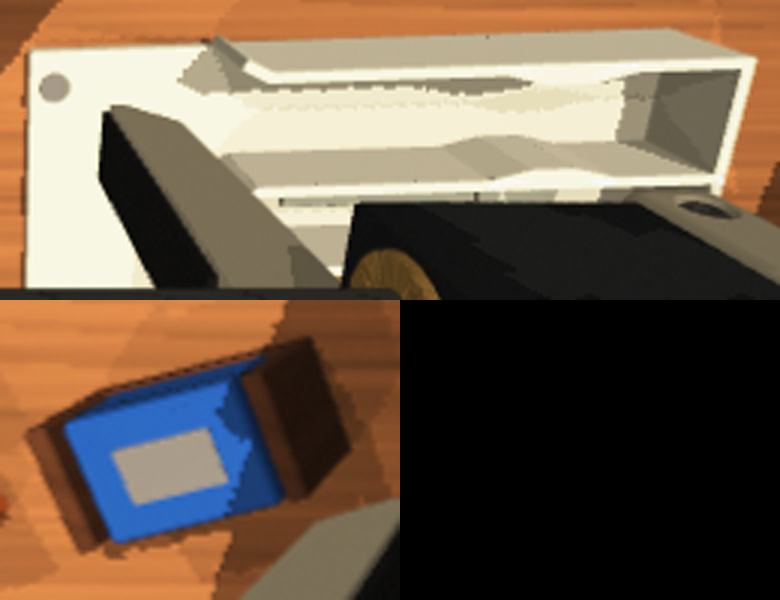

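```bash
python3 - <<'E'
from h import *
import pickle
c=pickle.load(open("c1.pkl","rb")); ct,cs=[optics.calibration(n) for n in("top","scene")]
C=lambda x,y:(140+x/4,185+(y-300)/4); K=lambda x,y:(360+x/3,200+y/3)
ang=lambda a,b:np.degrees(np.arctan2(*(b-a)[1::-1]))
P=lambda p,z:plane(c,p,z)
pl=[P(C(*q),.044) for q in[(110,453),(208,428),(228,482),(135,506)]]
print("plate ctr",np.mean(pl,0).round(4),"x-yaw",ang(pl[0],pl[1]),ang(pl[3],pl[2]),"y-yaw",ang(pl[0],pl[3]),ang(pl[1],pl[2]))
a,b=P(C(65,425),.044),P(C(118,543),.044); print("lid end len",np.linalg.norm(a-b),ang(a,b),"mid",(a+b)/2)
print("case tri w+top",tri([ray(c,(182.5,226.8)),ray(ct,(451.5,230.5)),ray(cs,(211,249))]))
A=P(K(28,48),.006);B=P(K(755,58),.044);D=P(K(27,288),.006); F=P(K(210,42),.006)
print("corners",A,B,np.linalg.norm((A-B)[:2]),"y-yaw",ang(A,B),"x-yaw",ang(A,D),"edge",ang(A,F))
for q in[(270,83),(640,74),(262,190),(720,180)]: print(q,P(K(*q),.044).round(4))
# top view corners
T=[plane(ct,p,z) for p,z in[((200+388/2.8,150+24/2.8),.006),((200+400/2.8,150+239/2.8),.006),((200+22/2.8,150+36/2.8),.044),((200+30/2.8,150+258/2.8),.006)]]
print("top",np.round(T,4), ang(T[1],T[0]),ang(T[0],T[2]),ang(T[1],T[3]))
th=np.radians(ang(A,B)-90); Rz=R.from_euler("z",th)
for n,o,l in[("A",A,(-.031,-.1,.006)),("B",B,(-.031,.215,.044)),("T0",T[0],(.16,-.1,.006)),("T1",T[1],(-.031,-.1,.006))]: print(n,"rack origin",(o-Rz.apply(l)).round(4))
E
```

```text
plate ctr [ 0.5303 -0.3105  0.044 ] x-yaw 104.683594627336 105.04348407460184 y-yaw 16.540364892120817 12.838620511491877
lid end len 0.04402068187116803 14.99578710464155 mid [ 0.5365458  -0.33760618  0.044     ]
case tri w+top (array([ 0.53006034, -0.31190521,  0.04139187]), [np.float64(0.0010528860847889485), np.float64(0.0015945238040831482), np.float64(0.0006711244514981116)])
corners [ 0.52754013 -0.05390085  0.006     ] [0.51894788 0.26100388 0.044     ] 0.3150219241053562 y-yaw 91.56294163453161 x-yaw 2.6301782431118803 edge 92.05856324487377
(270, 83) [0.531  0.0481 0.044 ]
(640, 74) [0.5266 0.2121 0.044 ]
(262, 190) [0.5841 0.0512 0.044 ]
(720, 180) [0.5786 0.2619 0.044 ]
top [[ 0.7155 -0.0509  0.006 ]
 [ 0.5256 -0.0555  0.006 ]
 [ 0.7054  0.2643  0.044 ]
 [ 0.5171  0.2662  0.006 ]] 1.3872086632175622 91.83456238612315 91.52629149620472
A rack origin [0.5558 0.0469 0.    ]
B rack origin [ 0.5558  0.0469 -0.    ]
T0 rack origin [0.5529 0.0447 0.    ]
T1 rack origin [0.5539 0.0453 0.    ]
```

```bash
python3 -m handwheel '1 -0.06 -0.1814 0.13 0 0 1.309;1 -0.06 -0.1814 0.13 0 0 1.309;1 -0.06 -0.1814 0.13 0 0 1.309;1 -0.06 -0.1814 0.13 0 0 1.309;1 -0.06 -0.1814 0.13 0 0 1.309;1 -0.06 -0.1814 0.13 0 0 1.309;1 -0.06 -0.1814 0.13 0 0 1.309;1 -0.06 -0.1814 0.13 0 0 1.309;1 -0.06 -0.1814 0.13 0 0 1.309;1 -0.06 -0.1814 0.13 0 0 1.309;1 -0.06 -0.1814 0.13 0 0 1.309' 12
python3 - <<'E'
from h import *
c=optics.calibration("wrist"); im=optics.snapshot("wrist")[:,:,::-1].copy(); cv2.imwrite("pics/w2.png",im)
m=cv2.inRange(cv2.cvtColor(im,cv2.COLOR_BGR2HSV),(100,100,50),(130,255,255))
n,l,s,ce=cv2.connectedComponentsWithStats(m); print(s[1:][s[1:,4]>100],ce[1:][s[1:,4]>100])
delta((.5295,-.310,.023),np.radians(105))
print([proj(c,(.5295+sx*.031*np.cos(t)-sy*.023*np.sin(t),-.31+sx*.031*np.sin(t)+sy*.023*np.cos(t),.044)).round(0).tolist() for t in [np.radians(105)] for sx,sy in((1,1),(1,-1),(-1,-1),(-1,1))])
E
```

```text
t: 3.3
ee_pos: [0.5303, -0.3103, 0.1199]
orientation: [3.141, 0.0, 1.837]
ft_force: [0.4, 0.4, -0.7]
finger_gap: 0.0929
[[ 291  177   54   72 2802]] [[316.83868665 211.76873662]]
from [ 0.5303 -0.3106  0.1199] [3.1415e+00 2.0000e-04 1.8365e+00] shift [ 0.0008 -0.0006  0.0969] turn [0.0001 0.0002 0.0039] |d| 0.097
[[289.0, 180.0], [345.0, 180.0], [343.0, 249.0], [291.0, 249.0]]
```

View pics/w2.png

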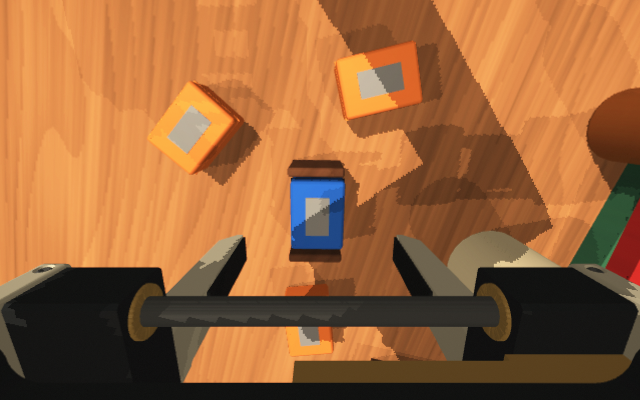

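The case lies squarely between the fingers, with its lid at (291-345, 177-249), which matches the prediction to about 2 px. Descending and gripping.

```bash
python3 -m handwheel '1 0.001 0 0.05 0 0 0;1 0.001 0 0.08 0 0 0;1 0.001 0 0.097 0 0 0;1 0.001 0 0.097 0 0 0;0.3 0.001 0 0.097 0 0 0;0.3 0.001 0 0.097 0 0 0;0.3 0.001 0 0.097 0 0 0;0.3 0.001 0 0.097 0 0 0;0.3 0.001 0 0.097 0 0 0;0.3 0.001 0 0.097 0 0 0;0.3 0.001 0 0.097 0 0 0;0.3 0.001 0 0.097 0 0 0' 15
python3 - <<'E'
from h import *
delta((.5577,-.0087,.10),np.radians(91.7)); delta((.5577,-.0087,.021),np.radians(91.7))
E
```

```text
t: 4.55
ee_pos: [0.5298, -0.3104, 0.0229]
orientation: [-3.142, 0.0, 1.833]
ft_force: [-0.5, 0.2, 2.4]
finger_gap: 0.0456
from [ 0.5298 -0.3104  0.0229] [-3.1415e+00  2.0000e-04  1.8329e+00] shift [ 0.2841  0.1051 -0.0772] turn [-0.000e+00  2.000e-04  2.324e-01] |d| 0.313
from [ 0.5298 -0.3104  0.0229] [-3.1415e+00  2.0000e-04  1.8329e+00] shift [0.2841 0.1051 0.0018] turn [-0.000e+00  2.000e-04  2.324e-01] |d| 0.303
```

```bash
python3 -m handwheel '0.3 0 0 -0.04 0 0 0;0.3 0 0 -0.08 0 0 0;0.3 0 0 -0.08 0 0 0;0.3 0.05 0.018 -0.08 0 0 0.04;0.3 0.1 0.037 -0.08 0 0 0.08;0.3 0.14 0.052 -0.08 0 0 0.12;0.3 0.18 0.067 -0.08 0 0 0.16;0.3 0.22 0.081 -0.08 0 0 0.2;0.3 0.26 0.096 -0.08 0 0 0.232;0.3 0.284 0.105 -0.08 0 0 0.232;0.3 0.284 0.105 -0.08 0 0 0.232;0.3 0.284 0.105 -0.05 0 0 0.232;0.3 0.284 0.105 -0.025 0 0 0.232;0.3 0.284 0.105 -0.01 0 0 0.232;0.3 0.284 0.105 -0.003 0 0 0.232;0.3 0.284 0.105 0.0015 0 0 0.232;0.3 0.284 0.105 0.0015 0 0 0.232;0.3 0.284 0.105 0.0015 0 0 0.232'
```

```text
t: 6.35
ee_pos: [0.5583, -0.0093, 0.0217]
orientation: [3.14, 0.0, 1.6]
ft_force: [0.2, -0.0, -1.2]
finger_gap: 0.046
```

```bash
python3 -m handwheel '1 0 0 0 0 0 0;1 0 0 0 0 0 0;1 0 0 0 0 0 0;1 0 0 0 0 0 0;1 0 0 0 0 0 0;1 0 0 -0.04 0 0 0;1 0 0 -0.09 0 0 0;1 0 0 -0.13 0 0 -0.15;1 0 0 -0.13 0 0 -0.3;1 0 0 -0.13 0 0 -0.45;1 0 0 -0.13 0 0 -0.6;1 0 0 -0.13 0 0 -0.75;1 0 0 -0.13 0 0 -0.9;1 0 0 -0.13 0 0 -1.05;1 0 0 -0.13 0 0 -1.2;1 0 0 -0.13 0 0 -1.35;1 0 0 -0.13 0 0 -1.5;1 0 0 -0.13 0 0 -1.571;1 0 0 -0.13 0 0 -1.571;1 0 0 -0.13 0 0 -1.571'
python3 - <<'E'
from h import *
import pickle
c=optics.calibration("wrist"); im=optics.snapshot("wrist")[:,:,::-1].copy(); pickle.dump(c,open("c3.pkl","wb"))
cv2.imwrite("pics/w3.png",im)
o=cv2.resize(im[130:330,210:530],None,fx=2.5,fy=2.5,interpolation=cv2.INTER_CUBIC); cv2.imwrite("pics/crop3.png",o)
E
```

```text
t: 8.35
ee_pos: [0.5576, -0.0087, 0.1511]
orientation: [3.142, -0.0, -3.114]
ft_force: [0.5, 0.1, 0.5]
finger_gap: 0.0928
```

View pics/crop3.png

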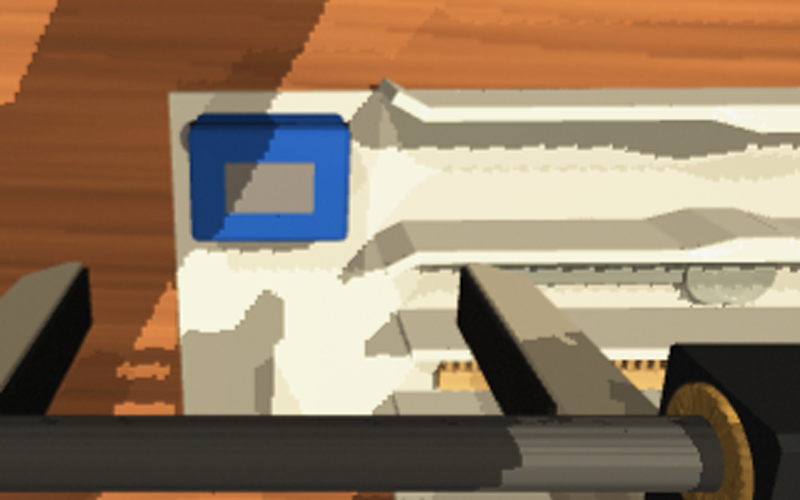

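The case stands on the apron with its lid at crop (191-350, 122-241). The compartment's wall tops have their inner edges at crop row ~122 (upper) and ~250 (lower), and the bulge starts near crop column 690.

```bash
python3 - <<'E'
from h import *
import pickle
c=pickle.load(open("c3.pkl","rb"))
K=lambda x,y:(210+x/2.5,130+y/2.5)
th=np.radians(1.6); o=np.array([.5562,.0463,0])
L=lambda p:R.from_euler("z",-th).apply(p-o).round(4)
q=[plane(c,K(*p),.042) for p in[(191,122),(350,124),(347,240),(192,241)]]
print("lid",[L(p).tolist() for p in q],"ctr",np.mean(q,0),L(np.mean(q,0)))
for p,z in[((430,122),.044),((715,121),.044),((415,249),.044),((780,246),.044),((170,93),.006),((715,121),.044),((645,246),.044),((700,246),.044)]: print(p,L(plane(c,K(*p),z)))
delta((.5577,-.0087,.023),np.radians(181.6))
E
```

```text
lid [[-0.0243, -0.0847, 0.042], [-0.0235, -0.0252, 0.042], [0.0227, -0.025, 0.042], [0.0232, -0.0858, 0.042]] ctr [ 0.55725603 -0.00888088  0.042     ] [-0.0005 -0.0552  0.042 ]
(430, 122) [-0.0247  0.0042  0.044 ]
(715, 121) [-0.0251  0.1098  0.044 ]
(415, 249) [0.0257 0.0015 0.044 ]
(780, 246) [0.0244 0.1436 0.044 ]
(170, 93) [-0.0294 -0.0973  0.006 ]
(715, 121) [-0.0251  0.1098  0.044 ]
(645, 246) [0.0244 0.0911 0.044 ]
(700, 246) [0.0244 0.1125 0.044 ]
from [ 0.5576 -0.0088  0.1511] [-3.1416 -0.     -3.1133] shift [-1.000e-04  1.000e-04  1.281e-01] turn [-0.     -0.      0.0004] |d| 0.128
```

```bash
python3 -m handwheel '1 0 0 0.05 0 0 0;1 0 0 0.09 0 0 0;1 0 0 0.115 0 0 0;1 0 0 0.128 0 0 0;1 0 0 0.128 0 0 0;0.5 0 0 0.128 0 0 0;0.5 0 0 0.128 0 0 0;0.5 0 0 0.128 0 0 0;0.5 0 0 0.128 0 0 0;0.5 0 0 0.128 0 0 0;0.5 0 0 0.128 0 0 0' 12
python3 - <<'E'
from h import *
th=np.radians(1.6); o=np.array([.5564,.0463,0])
for y in (-.055,.045): delta(o+R.from_euler("z",th).apply([0,y,.023]),np.radians(181.6))
E
```

```text
t: 9.5
ee_pos: [0.5583, -0.009, 0.0241]
orientation: [-3.141, 0.002, -3.111]
ft_force: [-1.0, -1.1, 6.3]
finger_gap: 0.062
from [ 0.5583 -0.009   0.0241] [-3.1411e+00  1.6000e-03 -3.1114e+00] shift [0.0003 0.0003 0.0011] turn [-0.0005  0.0016  0.0023] |d| 0.001
from [ 0.5583 -0.009   0.0241] [-3.1411e+00  1.6000e-03 -3.1114e+00] shift [1.000e-04 1.003e-01 1.000e-03] turn [-0.0005  0.0016  0.0023] |d| 0.1
```

```bash
python3 -m handwheel '0.5 0 0 -0.001 0 0 0;0.5 0 0 -0.001 0 0 0;0.5 0 0 -0.001 0 0 0'; python3 -m handwheel '0.5 0 0.01 0 0 0 0;0.5 0 0.02 0 0 0 0;0.5 0 0.02 0 0 0 0'
```

```text
t: 9.8
ee_pos: [0.5575, -0.0087, 0.0241]
orientation: [3.141, -0.0, -3.111]
ft_force: [-0.2, 0.6, 1.6]
finger_gap: 0.0619
t: 10.1
ee_pos: [0.5569, 0.0129, 0.0241]
orientation: [3.141, -0.0, -3.11]
ft_force: [-0.6, 1.0, 1.2]
finger_gap: 0.0618
```

```bash
python3 -m handwheel '0.5 0 0.01 0 0 0 0;0.5 0 0.02 0 0 0 0;0.5 0 0.03 0 0 0 0;0.5 0 0.04 0 0 0 0;0.5 0 0.05 0 0 0 0;0.5 0 0.06 0 0 0 0;0.5 0 0.07 0 0 0 0;0.5 0 0.079 0 0 0 0;0.5 0 0.079 0 0 0 0'; python3 - <<'E'
from h import *
s=readout.sense();print(s["ft_force"],R.from_euler("z",-np.radians(1.6)).apply(s["ee_pos"]-np.array([.5564,.0463,0])))
im=optics.snapshot("top")[:,:,::-1]; cv2.imwrite("pics/t4.png",cv2.resize(im[150:260,190:370],None,fx=4,fy=4,interpolation=cv2.INTER_CUBIC))
E
```

```text
t: 11.0
ee_pos: [0.5544, 0.0917, 0.0241]
orientation: [3.141, -0.0, -3.11]
ft_force: [0.5, 0.9, 0.0]
finger_gap: 0.0622
[0.48208941 0.86835148 0.01213663] [-0.00070467  0.04542647  0.02414544]
```

View pics/t4.png

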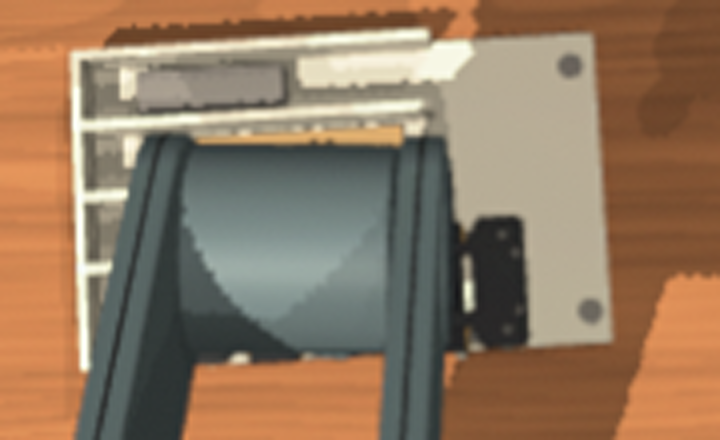

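The arm covers the case in this view, so I'll go by touch. The force is still only about 1 N at centre y ≈ 45 mm.

```bash
f(){ :; }; for i in 1; do :; done; python3 -m handwheel '0.5 0 0.003 0 0 0 0;0.5 0 0.006 0 0 0 0;0.5 0 0.009 0 0 0 0;0.5 0 0.012 0 0 0 0'; python3 -m handwheel '0.5 0 0.002 0 0 0 0;0.5 0 0.004 0 0 0 0;0.5 0 0.006 0 0 0 0'; python3 -m handwheel '0.5 0 0.002 0 0 0 0;0.5 0 0.004 0 0 0 0'
```

```text
t: 11.45
ee_pos: [0.5543, 0.1021, 0.0241]
orientation: [-3.142, -0.0, -3.112]
ft_force: [0.2, -0.6, -0.4]
finger_gap: 0.0617
t: 11.75
ee_pos: [0.5541, 0.1083, 0.0241]
orientation: [-3.142, -0.0, -3.111]
ft_force: [0.5, -0.3, 0.1]
finger_gap: 0.062
t: 11.95
ee_pos: [0.554, 0.1123, 0.0241]
orientation: [-3.142, -0.0, -3.111]
ft_force: [0.2, -0.6, -0.7]
finger_gap: 0.0616
```

Centre is at about 67 mm with no binding. I'll go on in small steps, reading the force after each.

```bash
python3 -m handwheel '0.5 0 0.002 0 0 0 0;0.5 0 0.004 0 0 0 0'
```

```text
t: 12.15
ee_pos: [0.5538, 0.1163, 0.0241]
orientation: [3.142, -0.0, -3.111]
ft_force: [0.8, -0.6, -0.5]
finger_gap: 0.0619
```

```bash
python3 -m handwheel '0.5 0 0.002 0 0 0 0;0.5 0 0.004 0 0 0 0'
```

```text
t: 12.35
ee_pos: [0.5537, 0.1203, 0.0241]
orientation: [3.142, -0.0, -3.111]
ft_force: [0.2, 0.9, -1.3]
finger_gap: 0.0619
```

```bash
python3 -m handwheel '0.5 0 0.0015 0 0 0 0;0.5 0 0.003 0 0 0 0'
```

```text
t: 12.55
ee_pos: [0.5536, 0.1233, 0.0241]
orientation: [3.142, -0.0, -3.111]
ft_force: [-0.3, -0.2, -0.6]
finger_gap: 0.0622
```

```bash
python3 -m handwheel '0.5 0 0.001 0 0 0 0;0.5 0 0.002 0 0 0 0'
```

```text
t: 12.75
ee_pos: [0.5536, 0.1252, 0.0241]
orientation: [-3.142, -0.0, -3.111]
ft_force: [0.2, -0.1, -0.5]
finger_gap: 0.0624
```

```bash
python3 -m handwheel '0.5 0 0.001 0 0 0 0;0.5 0 0.002 0 0 0 0'
```

```text
t: 12.95
ee_pos: [0.5535, 0.1272, 0.0241]
orientation: [3.142, -0.0, -3.111]
ft_force: [0.0, 0.3, -1.6]
finger_gap: 0.0621
```

```bash
python3 -m handwheel '0.5 0 0.001 0 0 0 0;0.5 0 0.002 0 0 0 0'
```

```text
t: 13.15
ee_pos: [0.5535, 0.1292, 0.0241]
orientation: [3.142, -0.0, -3.111]
ft_force: [-1.2, -0.1, -1.3]
finger_gap: 0.0618
```

```bash
python3 -m handwheel '0.5 0 0.001 0 0 0 0;0.5 0 0.002 0 0 0 0'
```

```text
t: 13.35
ee_pos: [0.5534, 0.1313, 0.0242]
orientation: [3.142, 0.0, -3.111]
ft_force: [0.2, -0.7, -0.2]
finger_gap: 0.062
```

```bash
python3 -m handwheel '0.5 0 0.001 0 0 0 0;0.5 0 0.002 0 0 0 0'
```

```text
t: 13.55
ee_pos: [0.5533, 0.1333, 0.0241]
orientation: [-3.142, -0.0, -3.111]
ft_force: [-0.2, -0.1, 0.7]
finger_gap: 0.0621
```

```bash
python3 -m handwheel '0.5 0 0.001 0 0 0 0;0.5 0 0.002 0 0 0 0'
```

```text
t: 13.75
ee_pos: [0.5532, 0.1348, 0.0241]
orientation: [-3.141, -0.0, -3.111]
ft_force: [-0.6, -4.5, 0.0]
finger_gap: 0.0614
```

```bash
python3 -m handwheel '0.5 0 0.0007 0 0 0 0;0.5 0 0.0007 0 0 0 0'
```

```text
t: 13.95
ee_pos: [0.5533, 0.1349, 0.0241]
orientation: [-3.14, -0.0, -3.111]
ft_force: [0.1, -5.4, -0.8]
finger_gap: 0.062
```

```bash
python3 -m handwheel '0.5 0 0.0008 0 0 0 0;0.5 0 0.0008 0 0 0 0'
```

```text
t: 14.15
ee_pos: [0.5533, 0.1351, 0.0242]
orientation: [-3.139, -0.0, -3.111]
ft_force: [-0.8, -8.7, 0.2]
finger_gap: 0.0626
```

It binds: 8.7 N with the tool advancing only 0.2 mm, at centre y ≈ 89 mm past the mouth. Drawing back 15 mm.

```bash
python3 -m handwheel '0.5 0 -0.004 0 0 0 0;0.5 0 -0.008 0 0 0 0;0.5 0 -0.012 0 0 0 0;0.5 0 -0.0165 0 0 0 0;0.5 0 -0.0165 0 0 0 0;0.5 0 -0.0165 0 0 0 0'; python3 -m handwheel '0.8 0 0 0 0 0 0;0.8 0 0 0 0 0 0;0.8 0 0 0 0 0 0;0.8 0 0 0 0 0 0;0.8 0 0 0 0 0 0;0.8 0 0 -0.03 0 0 0;0.8 0 0 -0.07 0 0 0;0.8 0 0 -0.12 0 0 0;0.8 0 0 -0.12 0 0 0;0.8 0 0 -0.12 0 0 0'
python3 - <<'E'
from h import *
import pickle
c=optics.calibration("wrist"); im=optics.snapshot("wrist")[:,:,::-1].copy(); pickle.dump(c,open("c5.pkl","wb"))
o=cv2.resize(im[130:330,210:530],None,fx=2.5,fy=2.5,interpolation=cv2.INTER_CUBIC); cv2.imwrite("pics/crop5.png",o)
E
```

```text
t: 14.75
ee_pos: [0.5537, 0.12, 0.0241]
orientation: [3.142, -0.0, -3.112]
ft_force: [-0.6, 0.8, -1.1]
finger_gap: 0.0616
t: 15.75
ee_pos: [0.5546, 0.1202, 0.1456]
orientation: [-3.142, 0.003, -3.111]
ft_force: [-0.9, -0.0, -0.9]
finger_gap: 0.0743
```

View pics/crop5.png

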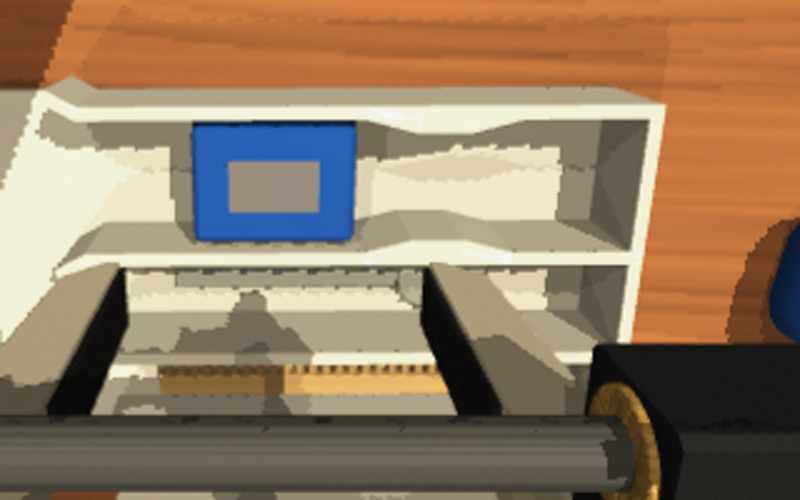

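The case sits square and flat in the wide compartment, with its lid at crop (193-355, 122-241). It stands clear of the bulges, which start at about column 365, and of the open fingers.

```bash
python3 - <<'E'
from h import *
import pickle
from workcell import workorder
c=pickle.load(open("c5.pkl","rb")); K=lambda x,y:(210+x/2.5,130+y/2.5)
q=[plane(c,K(*p),.042) for p in[(193,122),(356,122),(354,241),(195,241)]]
print(R.from_euler("z",-np.radians(1.6)).apply(np.array(q)-[.5564,.0463,0]).round(4).tolist())
s=readout.sense(); print(s["t"],s["ft_force"]); workorder.job_done()
E
```

```text
[[-0.0246, 0.0456, 0.042], [-0.0247, 0.1053, 0.042], [0.0218, 0.1061, 0.042], [0.0219, 0.045, 0.042]]
15.8 [-0.11675587 -0.07047722 -0.47406291]
the job is handed in; nothing more can be done
```

The thermometer case is in the wide compartment of the rack, drawn back from the tight spot and released. I handed the job in at 15.8 s, and the hand-in reports no verdict.

I took the blue case across its width from the cradle and set it down on the apron. I let go of it there, about 0.5 mm off the compartment's centre line. Then I took it by its two ends and slid it in until it bound, with its centre about 89 mm past the mouth. The push there rose to 8.7 N while the tool advanced only 0.2 mm. I drew it back 15 mm (tool y from 0.1351 to 0.1200), let go and lifted clear.

**Last checks:**
- **Position:** the last wrist picture puts the case square and flat, its centre about 75 mm past the mouth and about 1.4 mm off the centre line. It stands clear of both bulges.
- **Release:** the fingers are open and above the case, and the wrist force is near zero.
- **Other things:** I touched nothing else on purpose. I did not measure the other things again at the end.

**One oddity:** closing on the case's ends briefly showed 6.3 N upward at the wrist. Raising the tool 1 mm cleared it before sliding. No other check failed or disagreed.

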